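# Set the bench gap gauge to its mark with the knurled wheel

## Task

Set the bench gap gauge: with a fingertip laid lightly on top of the knurled adjuster wheel, roll it in strokes until the gap has closed so far that the jaw's pointer stands in the middle of the notch of the gauge mark. Turn only the wheel: do not push the jaw or shift the mark, pick nothing up, and leave the loose weights and tape rolls where they are. Finish with the hand clear of the gauge.

Things in the scene. Friction and masses are not known exactly. Their poses are not given: they have to be found in the camera images.
- gap_gauge: bench gap gauge, 106 (x) x 221 (y) mm: its fixed dark foot plate; origin under its centre, z up, -x its front. On four rubber mounts above it lies a grey bed (top 24 mm up) with, along y, an anvil block (y = -90 to -61 mm, 63 mm tall), the sliding jaw (60 mm tall) and at y = 33 to 99 mm the wheel housing: two upright cheeks (70 mm tall, 29 mm over both in x), the wheel upright between them
- wheel: knurled steel adjuster wheel, 56 mm in diameter, 14 mm wide, origin at its centre, axle level along the gauge's x; only its top stands out, 15 mm above the cheeks. Rolling its top toward the gauge's -y (the anvil) closes the jaw, back opens it; 28 mm of rim travel moves the jaw 9 mm the same way. It turns easily (about 1 N at the rim) and stays where it is left
- wheel_top (a point): the highest point of the wheel's rim, 85 mm above the worktop, 6 mm behind and 66 mm to +y of the gauge's middle (axes as gap_gauge). The bed on its rubber mounts, with wheel, jaw and mark, sinks by up to 4 mm when the wheel is pressed from above (about 4 N to start, 10 N at the stop) and springs back
- jaw: aluminium sliding jaw, 36x22 mm and reaching 60 mm above the worktop, that runs along the gauge's y on two rods between wheel and anvil; driven by the wheel. Its axes are those of the gauge; its origin is under its middle 12 mm above the worktop. A dark pointer 2 mm wide reaches from it to the front (-x).
- pointer_tip (a point): the tip of the jaw's pointer, 39 mm above the worktop, 40 mm in front of the gauge's middle; moves with the jaw. At the start the jaw is fully open with the pointer at y = 0 in the frame of gap_gauge
- gauge_mark: the gauge mark: a dark steel rider 32 mm long (y), 13 mm (x), its top 38 mm above the worktop, clamped on the front edge of the gauge, on a bright rail, with a notch 8 mm wide in its middle through which the rail shows; its axes are those of the gauge. It was set somewhere between 14 and 32 mm from the open jaw's pointer toward the anvil (-y), and stays there.
- mark_notch (a point): the middle of the notch of the gauge mark; the jaw is right when pointer_tip has the same y as this point in the frame of gap_gauge
- weight_0: brass weight with a knob on top, 39 mm across and 58 mm tall, standing behind the gauge (loose, a bystander); origin at its underside
- weight_1: smaller brass weight with a knob on top, 31 mm across and 46 mm tall, standing behind the gauge (loose, a bystander); origin at its underside
- tape_0: roll of white tape with a blue core, 54x62x16 mm, lying behind the wheel end of the gauge (loose, a bystander); origin at its underside
- weight_2: smallest brass weight with a knob on top, 24 mm across and 36 mm tall, standing off the wheel end of the gauge (loose, a bystander); origin at its underside
- tape_1: small roll of white tape, 48x56x14 mm, lying off the anvil end of the gauge (loose, a bystander); origin at its underside

How it is judged (in metres and radians):
On the way, in this order (a step that is already met when the one before it is completed fails the run):
1. a fingertip presses on the wheel (contact force between the fingers and wheel above 1 N), for 0.1 s.
2. the jaw's pointer stands in the notch of the gauge mark (y of pointer_tip in the frame of mark_notch between -0.003 and 0.003 m), for 0.2 s.
At the end, for the whole second after the job is handed in: the pointer's tip is within 3 mm of the middle of the notch along the gauge's y (so the whole pointer stands within the 8 mm notch), the jaw is at rest and the wheel is let go (all of step 2 and linear speed of jaw below 0.003 m/s and not (contact force between the arm and wheel above 0.2 N)); the robot touches nothing.
It fails at once if the jaw is pushed directly instead of by the wheel (contact force between any of the fingers, the arm and jaw above 2 N).
It fails at once if the gauge mark is shifted (by more than 6 mm) (distance of mark_notch from where it was at the start of the episode above 0.006 m).
It fails at once if the wheel is pressed hard (over 40 N) (contact force between the fingers and wheel above 40 N).
It fails at once if a loose weight or tape roll is lifted, pushed away (by more than 20 mm) or tipped over (distance of any of weight_0, weight_1, tape_0, weight_2, tape_1 from where it was at the start of the episode above 0.02 m or angle between any of weight_0, weight_1, tape_0, weight_2, tape_1's own z axis and vertical above 0.5 rad).
It also fails if it takes over 42 s, if anything falls off the work surface, if the arm or the gripper's body presses on something with over 40 N, if the wrist force passes 120 N, or if a joint passes its speed limit or range.

## Robot

A 6-joint arm with a two-finger parallel gripper is mounted at the origin on a cart in front of the work surface, level with it; the furniture and walls round the work are solid. World frame = base frame: x ahead of the robot, y to its left, z up, the work surface at z = 0. Lengths are in m, angles in degrees, forces in N, time in s.
With the tool pointing down it reaches from about 0.35 to 0.875 m from the base axis. Payload 4.2 kg.
Tool frame: the origin (TCP) lies on the centre line of the jaws, within the pads' length; the fingertips stand tip_reach ahead of it and the grasp point (between the pads) is the TCP (tip_reach is the distance from the TCP to the fingertips, in m); z points along the fingers, y is the line along which they close (so a half turn about z gives the same grasp; the last joint's range is limited). The gripper opens to 87 mm and grips with 3 to 60 N. Pads are 19 mm wide; open, the fingers measure 117 mm over their backs; the gripper's body (75 mm by 190 mm) begins 51 mm behind the grasp point.
Start: joints at [85.806, 22.042, 0.453, 0, -68.411, -14.817], TCP at [0.204, 0.591, 0.242] pointing down, gripper open.
Joint ranges: [-179.83, 179.83], [-69.29, 118.12], [-61.27, 80.66], [-181.25, 117.63], [-171.15, -9.14], [-177.46, 177.46]. Speed limits (degrees/s): [159.86, 159.86, 180, 180, 180, 180].

## Interface

Orientations are given as a 3x3 rotation matrix whose columns are the frame's x, y, z axes.
In Python, from station import sense, capture, finish_job, tip_reach gives the robot as it stands.
- The arm moves only by the tool arm_command, never from a script. Its argument "deltas" is a list of rows, each a list of 7 numbers: the turn, a rotation vector about the tool's x, y, z in rad, then the shift along the tool's x, y, z in cm, then the closure, from -1 (fully open) to 1 (shut), so that 0 is half open. In form: [[rx, ry, rz, dx, dy, dz, hand], ...]. A call has 1 to 8 rows; each row is the pose to reach, as a shift and turn from the pose commanded when the call began, along the tool's axes at that moment; what a row does not reach only later rows make up. A row lasts 1/12 s, in which the tool goes at most 41.7 mm and 7.16 degrees, less where a joint would pass 70% of its speed; a pose out of reach is approached as far as the arm can. A call with a gripper value outside its range is refused whole. The fingers move at their own pace and stop on an object; the grip force is fixed at half the most. Time passes only in rows, so rows that repeat a pose let the fingers close. It gives the time, the measured TCP pose, the force, the opening and the grip force at its end, in the units of the state.
- sense(): the state, without advancing time (a new reading comes with each control period).
- capture(name): name is "side" or "top"; returns a dict with "pixels" (400x640x3 uint8, blue, green, red), "fovy" (degrees; the focal length in pixels is half the picture's height over the tangent of half this angle, whatever the lens; pixels are square), "cx", "cy" (the principal point, pixels), "rvec" (rotation vector, rad) and "tvec" (3), from world to camera coordinates, as OpenCV has them. Camera axes: x right, y down, z forward; pixel columns grow to the right and rows downward; lengths in m; the calibration is good to about 2 mm. A picture is of the moment at which its call begins. There is no depth.
- finish_job(): hands the job in; it is judged then, once.
The state is a dict: "time_s": time; "joints": joint angles; "joint_velocities": joint speeds; "effort": joint torques, N m; "tcp_pos": TCP position; "ee_rot": TCP orientation; "wrist_force": force on the tool from outside, world axes, zero at the start; "moment": the same for the moment, N m; "gripper_width": opening from 0.0 (shut) to 1.0 (fully open); "gripper_force": force on a finger pad.
Only numpy, scipy, OpenCV 4.12 (cv2) and the standard library are available. Lean on these libraries where they do the work, as an engineer would, in place of code of your own. Each camera call takes 0.05 s, during which the arm holds its last target. There are 200 camera calls.

## Working session

There is one attempt and no reset: what is moved stays moved. The work goes in short steps, Python scripts to look and compute and a tool call to move; the robot and the scene stay as the last step left them, time stands still between calls to the robot, and variables do not carry over. Pictures are saved under pics/ and viewed, at most 10 in all, crops included, and the job is handed in when it is done.

Besides the shell and the picture viewer there is one more tool, called as name(argument=value, ...), one argument or row to a line, values as JSON. arm_command: Moves the arm, as the interface text tells. Its arguments: {"type":"object","properties":{"deltas":{"type":"array"}},"required":["deltas"]}

```bash
mkdir -p pics; cat > h.py <<'E'
import numpy as np, cv2
from station import sense, capture, finish_job, tip_reach
def K(c):
    f=200/np.tan(np.radians(c["fovy"])/2); return np.array([[f,0,c["cx"]],[0,f,c["cy"]],[0,0,1]])
def ray(c,u,v):
    R=cv2.Rodrigues(np.array(c["rvec"],float))[0]; t=np.array(c["tvec"],float).ravel()
    return -R.T@t, R.T@np.linalg.inv(K(c))@np.array([u,v,1.])
def at_z(c,u,v,z):
    o,d=ray(c,u,v); return o+d*(z-o[2])/d[2]
def proj(c,P):
    return cv2.projectPoints(np.array(P,float).reshape(-1,1,3),np.array(c["rvec"],float),np.array(c["tvec"],float),K(c),None)[0].reshape(-1,2)
E
python3 - <<'E'
from h import *
print(tip_reach,{k:v for k,v in sense().items()})
import pickle
for n in("side","top"):
    c=capture(n); cv2.imwrite(f"pics/{n}0.png",c["pixels"]); pickle.dump(c,open(n+"0.pkl","wb"))
    print(n,c["fovy"],ray(c,320,200))
E
```

```text
0.019 {'time_s': 0.0, 'joints': array([ 8.58064918e+01,  2.20895130e+01,  3.78963387e-01, -2.79340334e-02,
       -6.84110061e+01, -1.48171980e+01]), 'joint_velocities': array([-0.09337067,  0.06234836,  0.04388499,  0.01393671, -0.02909509,
        0.01700191]), 'effort': array([-4.99030084e-04, -3.90669107e+01,  1.87404621e+01,  4.21985820e+00,
        1.09445452e-02, -1.98523549e-04]), 'tcp_pos': array([0.20338597, 0.59038196, 0.24046987]), 'ee_rot': array([[ 9.45399148e-01, -3.25914224e-01, -6.07260224e-04],
       [-3.25914773e-01, -9.45396860e-01, -2.08267434e-03],
       [ 1.04671283e-04,  2.16687363e-03, -9.99997647e-01]]), 'wrist_force': array([0.72955348, 0.72397371, 0.40103435]), 'moment': array([ 0.04361433, -0.03420459,  0.00993252]), 'gripper_force': 0.0, 'gripper_width': 0.997453375973179}
side 55.684427306673186 (array([0.54606488, 0.73772593, 0.50786924]), array([ 0.04638611, -0.87771217, -0.47724523]))
top 43.038894527590884 (array([ 0.44953982, -0.02494211,  1.00073933]), array([ 0.1129299 ,  0.02147923, -0.99363118]))
```

View pics/top0.png

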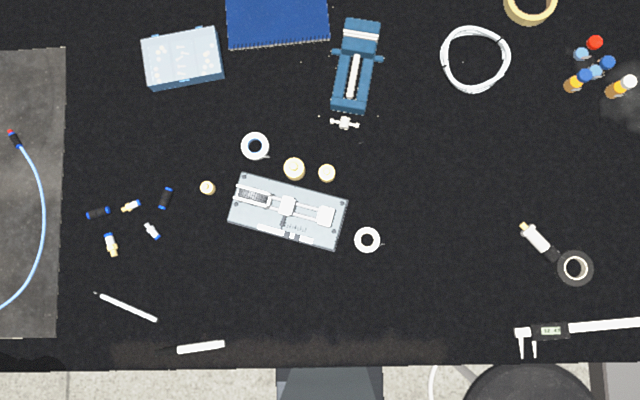

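View pics/side0.png

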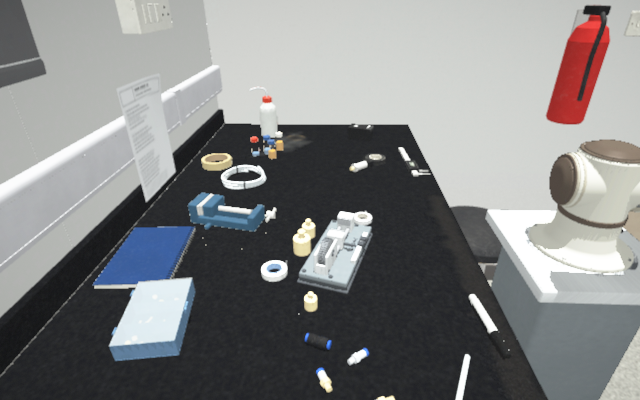

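The top view shows the gauge at about (288,210), with its wheel end on the left at about (252,195), its anvil at (325,213), and the mark at the front near (297,236). I'll enlarge both crops.

```bash
python3 - <<'E'
from h import *
import pickle
c=pickle.load(open("top0.pkl","rb"))
im=c["pixels"][165:255,222:354]; a=cv2.resize(im,None,fx=6,fy=6,interpolation=cv2.INTER_CUBIC); cv2.imwrite("pics/top0c.png",a)
s=pickle.load(open("side0.pkl","rb"))
im=s["pixels"][200:295,290:385]; cv2.imwrite("pics/side0c.png",cv2.resize(im,None,fx=6,fy=6,interpolation=cv2.INTER_CUBIC))
for u,v in[(243,171),(349,199),(335,251),(228,223)]: print(at_z(c,u,v,0.0))
E
```

```text
[0.62638727 0.15006336 0.        ]
[ 0.56363105 -0.06082879  0.        ]
[ 0.46202698 -0.03005575  0.        ]
[0.52252862 0.18064633 0.        ]
```

View pics/top0c.png

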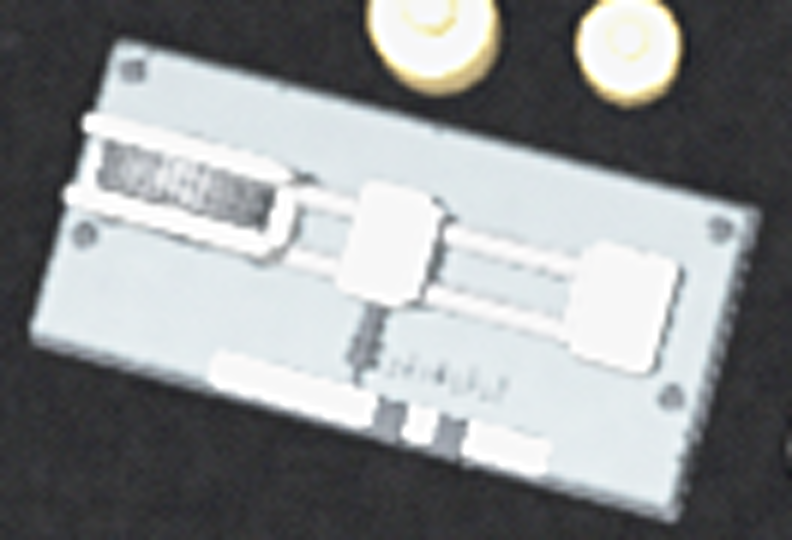

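View pics/side0c.png

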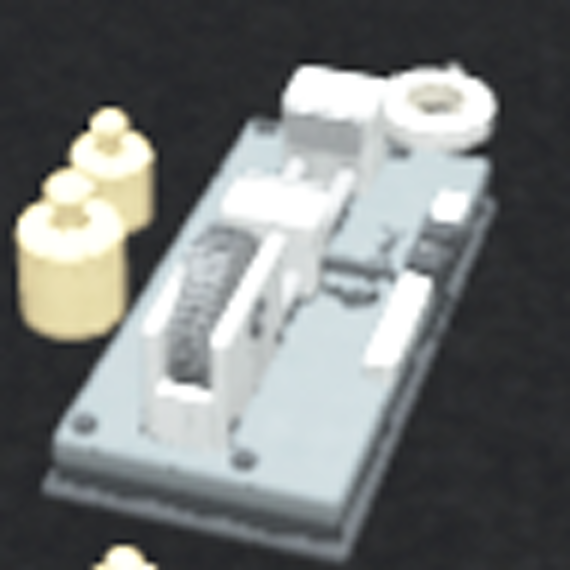

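Top crop: the pointer tip is at crop (362,372). The dark rider blocks are centred at crop (390,420) and (451,437), so the notch is at about (420,427). The wheel top is at about (185,183). In the side crop the wheel stands between the cheeks, as described.

```bash
cat > g.py <<'E'
from h import *
import pickle
from scipy.optimize import least_squares
c=pickle.load(open("top0.pkl","rb"));s=pickle.load(open("side0.pkl","rb"))
ct=lambda x,y:np.array([222+(x+.5)/6-.5,165+(y+.5)/6-.5])
cs=lambda x,y:np.array([290+(x+.5)/6-.5,200+(y+.5)/6-.5])
# gauge pts
T=[((-.040,0,.039),ct(362,372)),((.006,-.0755,.063),ct(629,307)),((.006,.0,.060),ct(392,242)),((.006,.066,.085),ct(185,180)),
   ((.053,.1105,.024),ct(118,40)),((.053,-.1105,.024),ct(760,208)),((-.053,.1105,.024),ct(32,336))]
S=[((.006,.066,.085),cs(225,235)),((-.053,.1105,.0),cs(348,560)),((.053,.1105,0),cs(42,488))]
def W(p,P):
    P=np.atleast_2d(P);a=p[2];R=np.array([[np.cos(a),-np.sin(a),0],[np.sin(a),np.cos(a),0],[0,0,1]]);return P@R.T+[p[0],p[1],0]
def res(p,sep=False):
    r=np.vstack([proj(c,W(p,[t[0] for t in T]))-[t[1] for t in T],proj(s,W(p,[t[0] for t in S]))-[t[1] for t in S]])
    return r if sep else r.ravel()
p=least_squares(res,[.54,.06,np.radians(17)],loss="soft_l1").x
def G(w): a=p[2];d=np.array(w)-[p[0],p[1],0];return np.array([np.cos(a)*d[0]+np.sin(a)*d[1],-np.sin(a)*d[0]+np.cos(a)*d[1],d[2]])
E
python3 - <<'E'
from g import *
print(p[:2],np.degrees(p[2]));print(res(p,True).round(1).tolist())
print("tip",G(at_z(c,*ct(362,372),.039)),"notch",G(at_z(c,*ct(420,427),.037)))
print("wheel",W(p,[.006,.066,.085]),"px/m",)
E
```

```text
[0.54270674 0.05823553] -16.886565018867028
[[-0.1, 3.0], [-0.0, -0.0], [0.5, 0.3], [-0.8, -0.3], [0.4, -1.9], [2.3, -0.5], [-0.8, 0.8], [-1.0, 0.0], [0.0, 0.2], [0.5, 0.3]]
tip [-0.0344804   0.00133075  0.039     ] notch [-0.04626016 -0.02097567  0.037     ]
wheel [[0.56761957 0.11964685 0.085     ]] px/m
```

arm_command(
  deltas=[
    [0, 0, -0.037, 2, 1.3, 0, 1],
    [0, 0, -0.037, 5, 3.2, 0, 1],
    [0, 0, -0.037, 8, 5.1, 0, 1],
    [0, 0, -0.037, 11, 7, 0, 1],
    [0, 0, -0.037, 14, 8.9, 0, 1],
    [0, 0, -0.037, 17, 10.8, 0, 1],
    [0, 0, -0.037, 20, 12.7, 0, 1],
    [0, 0, -0.037, 23, 14.6, 0, 1],
  ],
)

```text
time_s: 0.77
tcp_pos: [0.374, 0.3762, 0.2413]
ee_rot: [[0.957, -0.29, -0.0], [-0.29, -0.957, -0.0], [-0.0, 0.001, -1.0]]
wrist_force: [0.2, 0.7, 1.0]
gripper_width: 0.478
gripper_force: 0.0
```

```bash
cat > d.py <<'E'
from g import *
import sys
def rep(tg):
    x=sense();R=x["ee_rot"];a=p[2];w=W(p,tg)[0]
    Rg=np.array([[np.cos(a),np.sin(a),0],[np.sin(a),-np.cos(a),0],[0,0,-1.]])
    rv=cv2.Rodrigues(R.T@Rg)[0].ravel()
    print("t",x["time_s"],"gauge TCP",(G(x["tcp_pos"])*1000).round(1),"shift cm",(R.T@(w-x["tcp_pos"])*100).round(2),"rot",rv.round(3),"F",x["wrist_force"].round(2),"grip",x["gripper_width"],x["gripper_force"])
if __name__=="__main__": rep([float(v)/1000 for v in sys.argv[1:4]])
E
python3 d.py 6 78 180
```

```text
t 0.7667 gauge TCP [-253.8  255.3  241.3] shift cm [25.98 17.73  6.13] rot [0.001 0.    0.   ] F [0.18 0.66 1.05] grip 0.47837226492930984 0.0
```

arm_command(
  deltas=[
    [0, 0, 0, 3.3, 2.2, 0.5, 1],
    [0, 0, 0, 6.6, 4.5, 1.5, 1],
    [0, 0, 0, 10, 6.8, 2.5, 1],
    [0, 0, 0, 13.4, 9.1, 3.5, 1],
    [0, 0, 0, 16.8, 11.4, 4.5, 1],
    [0, 0, 0, 20.2, 13.7, 5.5, 1],
    [0, 0, 0, 23.5, 16, 6, 1],
    [0, 0, 0, 25.9, 17.6, 6.1, 1],
  ],
)

```text
time_s: 1.43
tcp_pos: [0.5706, 0.1313, 0.1786]
ee_rot: [[0.956, -0.292, -0.003], [-0.292, -0.956, -0.002], [-0.003, 0.002, -1.0]]
wrist_force: [-0.7, 1.7, -0.5]
gripper_width: 0.011
gripper_force: 0.0
```

```bash
python3 d.py 6 78 115
```

```text
t 1.4333 gauge TCP [  5.4  78.  178.6] shift cm [ 0.07 -0.02  6.36] rot [ 0.002  0.003 -0.002] F [-0.72  1.69 -0.51] grip 0.010769059492890252 0.0
```

arm_command(
  deltas=[
    [0, 0, 0, 0.07, 0, 2, 1],
    [0, 0, 0, 0.07, 0, 4, 1],
    [0, 0, 0, 0.07, 0, 5.5, 1],
    [0, 0, 0, 0.07, 0, 6.4, 1],
    [0, 0, 0, 0.07, 0, 6.6, 1],
    [0, 0, 0, 0.07, 0, 6.6, 1],
  ],
)

```text
time_s: 1.93
tcp_pos: [0.5706, 0.1341, 0.114]
ee_rot: [[0.957, -0.29, -0.001], [-0.29, -0.957, -0.001], [-0.001, 0.001, -1.0]]
wrist_force: [-0.3, -0.7, -0.2]
gripper_width: 0.006
gripper_force: 0.0
```

```bash
python3 d.py 6 78 104; python3 - <<'E'
from h import *
c=capture("side"); a=c["pixels"][170:295,270:400]
cv2.imwrite("pics/s1.png",cv2.resize(a,None,fx=4,fy=4,interpolation=cv2.INTER_CUBIC))
E
```

```text
t 1.9333 gauge TCP [  4.7  80.7 114. ] shift cm [0.13 0.26 1.  ] rot [0.001 0.001 0.   ] F [-0.27 -0.69 -0.16] grip 0.005816790602207743 0.0
```

View pics/s1.png

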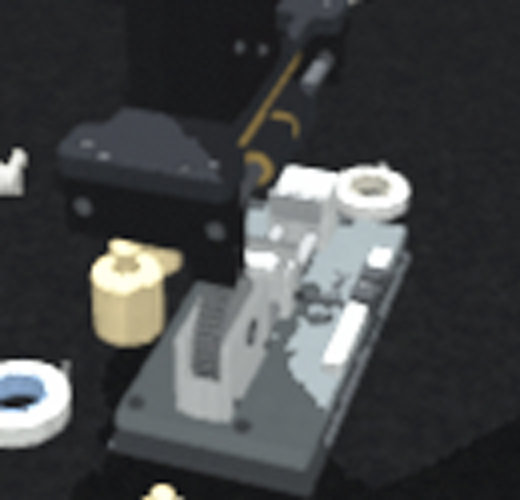

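The hand is hovering over the wheel end (crop about (215,270)), dark against the dark bench. I'll project the expected tip to confirm the position.

```bash
python3 - <<'E'
from g import *
x=sense();R=x["ee_rot"];t=x["tcp_pos"]
P=[t+R@np.array(o) for o in [(0,0,.019),(-.0095,0,.019),(.0095,0,.019),(.0375,-.095,-.051),(-.0375,-.095,-.051),(-.0375,.095,-.051)]]+list(W(p,[.006,.066,.085]))
print(((proj(s,P)-[270,170])*4).round())
c=capture("side"); a=c["pixels"][200:260,300:350].astype(float)
a=np.clip(255*(a/255)**.45,0,255).astype(np.uint8)
cv2.imwrite("pics/s2.png",cv2.resize(a,None,fx=10,fy=10,interpolation=cv2.INTER_CUBIC))
E
```

```text
[[216. 274.]
 [235. 277.]
 [197. 270.]
 [ 55. 240.]
 [226. 273.]
 [348.  70.]
 [224. 275.]]
```

View pics/s2.png

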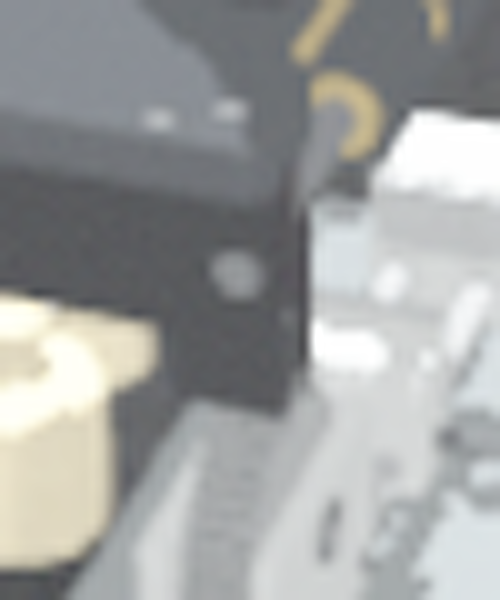

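The dark fingertip's bottom edge is at about (180..300, 400), centred over the wheel (about 190..285) and matching the projection. Next I descend until it touches.

arm_command(
  deltas=[
    [0, 0, 0, 0.1, 0.1, 0.3, 1],
    [0, 0, 0, 0.1, 0.1, 0.6, 1],
    [0, 0, 0, 0.1, 0.1, 0.8, 1],
    [0, 0, 0, 0.1, 0.1, 0.9, 1],
    [0, 0, 0, 0.1, 0.1, 1.0, 1],
    [0, 0, 0, 0.1, 0.1, 1.1, 1],
    [0, 0, 0, 0.1, 0.1, 1.1, 1],
  ],
)

```text
time_s: 2.62
tcp_pos: [0.5716, 0.1329, 0.1036]
ee_rot: [[0.957, -0.29, 0.0], [-0.29, -0.957, -0.0], [0.0, 0.0, -1.0]]
wrist_force: [-0.2, -0.2, 1.6]
gripper_width: 0.005
gripper_force: 0.3
```

```bash
python3 d.py 6 54 103
```

```text
t 2.6167 gauge TCP [  5.9  79.8 103.6] shift cm [0.01 2.58 0.06] rot [ 0. -0.  0.] F [-0.16 -0.23  1.6 ] grip 0.0052805727726583165 0.3165624449320603
```

arm_command(
  deltas=[
    [0, 0, 0, 0, 0, 0.05, 1],
    [0, 0, 0, 0, 0, 0.1, 1],
    [0, 0, 0, 0, 0, 0.15, 1],
    [0, 0, 0, 0, 0, 0.15, 1],
  ],
)

```text
time_s: 2.95
tcp_pos: [0.5717, 0.1329, 0.1026]
ee_rot: [[0.957, -0.29, 0.001], [-0.29, -0.957, 0.0], [0.001, -0.0, -1.0]]
wrist_force: [-0.1, 0.2, 4.0]
gripper_width: 0.006
gripper_force: 2.4
```

```bash
python3 d.py 6 54 103
```

```text
t 2.95 gauge TCP [  6.   79.8 102.6] shift cm [-0.    2.58 -0.04] rot [-0.    -0.001  0.   ] F [-0.08  0.18  4.03] grip 0.006287864659563258 2.4061035364866257
```

arm_command(
  deltas=[
    [0, 0, 0, 0, 0.2, 0.05, 1],
    [0, 0, 0, 0, 0.6, 0.05, 1],
    [0, 0, 0, 0, 1.0, 0.05, 1],
    [0, 0, 0, 0, 1.4, 0.05, 1],
    [0, 0, 0, 0, 1.8, 0.05, 1],
    [0, 0, 0, 0, 2.2, 0.05, 1],
    [0, 0, 0, 0, 2.5, 0.05, 1],
    [0, 0, 0, 0, 2.5, 0.05, 1],
  ],
)

```text
time_s: 3.62
tcp_pos: [0.5644, 0.1085, 0.102]
ee_rot: [[0.957, -0.291, 0.001], [-0.291, -0.957, 0.0], [0.001, -0.0, -1.0]]
wrist_force: [-0.8, -1.5, 4.4]
gripper_width: 0.002
gripper_force: 2.4
```

```bash
python3 d.py 6 80 110
```

```text
t 3.6167 gauge TCP [  6.1  54.4 102. ] shift cm [-0.01 -2.56 -0.8 ] rot [-0.    -0.001 -0.   ] F [-0.76 -1.5   4.43] grip 0.0018148732345434732 2.361272871494293
```

arm_command(
  deltas=[
    [0, 0, 0, 0, 0, -0.5, 1],
    [0, 0, 0, 0, 0, -0.9, 1],
    [0, 0, 0, 0, -1.2, -1, 1],
    [0, 0, 0, 0, -2.5, -0.9, 1],
    [0, 0, 0, 0, -2.5, -0.5, 1],
    [0, 0, 0, 0, -2.5, -0.2, 1],
    [0, 0, 0, 0, -2.5, 0, 1],
    [0, 0, 0, 0, -2.5, 0, 1],
  ],
)

```text
time_s: 4.28
tcp_pos: [0.5717, 0.1337, 0.1017]
ee_rot: [[0.957, -0.29, 0.001], [-0.29, -0.957, 0.001], [0.0, -0.001, -1.0]]
wrist_force: [-1.2, 1.8, 5.3]
gripper_width: -0.001
gripper_force: 3.1
```

```bash
python3 d.py 6 54 103; python3 - <<'E'
from h import *
import pickle
c=capture("top"); pickle.dump(c,open("top1.pkl","wb"));a=c["pixels"][165:255,222:354]
cv2.imwrite("pics/t1.png",cv2.resize(a,None,fx=6,fy=6,interpolation=cv2.INTER_CUBIC))
E
```

```text
t 4.2833 gauge TCP [  5.9  80.6 101.7] shift cm [ 0.01  2.66 -0.13] rot [-0.001 -0.     0.001] F [-1.21  1.83  5.28] grip -0.0007813377092634307 3.0618570372462273
```

View pics/t1.png

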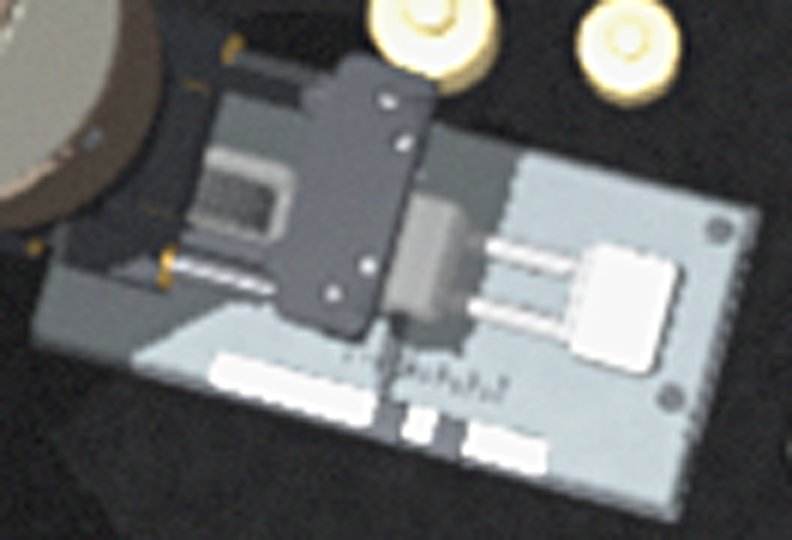

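The pointer has moved toward the notch to about (388,375) in the crop, with the notch at (420,427). That is about 8 mm done and 14 mm left, so I make a second full stroke.

arm_command(
  deltas=[
    [0, 0, 0, 0, 0.2, 0, 1],
    [0, 0, 0, 0, 0.6, 0, 1],
    [0, 0, 0, 0, 1.0, 0, 1],
    [0, 0, 0, 0, 1.4, 0, 1],
    [0, 0, 0, 0, 1.8, 0, 1],
    [0, 0, 0, 0, 2.2, 0, 1],
    [0, 0, 0, 0, 2.5, 0, 1],
    [0, 0, 0, 0, 2.5, 0, 1],
  ],
)

```text
time_s: 5.0
tcp_pos: [0.564, 0.1082, 0.1019]
ee_rot: [[0.957, -0.291, -0.0], [-0.291, -0.957, -0.001], [-0.0, 0.001, -1.0]]
wrist_force: [-1.7, -1.8, 4.3]
gripper_width: 0.009
gripper_force: 2.4
```

arm_command(
  deltas=[
    [0, 0, 0, 0, 0, -0.5, 1],
    [0, 0, 0, 0, 0, -0.9, 1],
    [0, 0, 0, 0, -1.2, -1, 1],
    [0, 0, 0, 0, -2.5, -1, 1],
    [0, 0, 0, 0, -2.5, -1, 1],
  ],
)

```text
time_s: 5.42
tcp_pos: [0.5728, 0.1354, 0.1115]
ee_rot: [[0.957, -0.288, 0.002], [-0.288, -0.957, 0.001], [0.001, -0.001, -1.0]]
wrist_force: [1.0, 1.1, 1.0]
gripper_width: 0.002
gripper_force: 0.0
```

```bash
python3 d.py 6 54 103; python3 - <<'E'
from g import *
# rectify plane z=.039 in gauge frame: 5 px/mm around pointer, x -60..-15mm, y +15..-40 mm; rows = gauge x, cols = -y
c1=capture("top"); pickle.dump(c1,open("top2.pkl","wb"))
q=np.array([(-.060,.015),(-.060,-.040),(-.015,-.040),(-.015,.015)])
dst=np.float32([[0,450],[550,450],[550,0],[0,0]])
out=[]
for cc in(c,c1):
    M=cv2.getPerspectiveTransform(np.float32(proj(cc,W(p,[(x,y,.039) for x,y in q]))),dst)
    out.append(cv2.warpPerspective(cc["pixels"],M,(550,450),flags=cv2.INTER_CUBIC)[:,:])
o=[cv2.resize(a,(440,360)) for a in out]
cv2.imwrite("pics/r2.png",cv2.resize(np.vstack([out[0][100:400],out[1][100:400]]),(550,600)))
for n,a in zip("01",out):
    g=cv2.cvtColor(a,cv2.COLOR_BGR2GRAY).astype(float)
    for xm in(-28,-30,-32,-34,-36,-44,-46,-48): # row profile sampled every 1mm in y
        r=int((-15-xm)*10); print(n,xm,g[r-5:r+5].mean(0)[5::10].astype(int).tolist())
E
```

```text
t 5.4167 gauge TCP [  6.3  82.6 111.5] shift cm [-0.04  2.86  0.85] rot [-0.001 -0.001  0.002] F [1.02 1.14 1.02] grip 0.002375770597661832 0.0
0 -28 [233, 234, 234, 234, 236, 238, 223, 200, 169, 151, 149, 159, 153, 138, 134, 144, 169, 198, 224, 233, 234, 224, 216, 217, 223, 227, 220, 209, 210, 222, 229, 225, 223, 222, 222, 215, 190, 169, 179, 210, 224, 221, 221, 221, 226, 227, 216, 205, 207, 217, 224, 227, 228, 228, 232]
0 -30 [234, 234, 235, 236, 237, 232, 215, 184, 159, 154, 164, 167, 161, 144, 131, 126, 136, 169, 209, 232, 235, 224, 212, 217, 222, 213, 198, 190, 197, 217, 229, 223, 214, 218, 217, 209, 191, 167, 167, 197, 221, 219, 215, 217, 220, 222, 217, 204, 204, 217, 225, 221, 217, 220, 223]
0 -32 [233, 234, 235, 235, 239, 231, 217, 195, 174, 161, 163, 157, 150, 143, 144, 150, 156, 180, 210, 227, 227, 220, 211, 214, 225, 226, 216, 213, 219, 225, 230, 227, 223, 225, 230, 228, 221, 214, 216, 227, 235, 228, 217, 213, 216, 218, 219, 222, 227, 233, 232, 220, 208, 209, 217]
0 -34 [234, 234, 234, 234, 235, 235, 233, 230, 222, 212, 185, 152, 144, 166, 194, 217, 230, 232, 236, 235, 229
[... 2854 characters left out ...]
, 128, 116, 139, 204, 255, 255, 252, 250, 251, 255, 254, 243, 201, 154, 124, 124, 128, 130, 128, 125, 124, 120, 159, 224, 255, 255, 250]
1 -46 [248, 247, 248, 248, 248, 248, 248, 247, 247, 248, 248, 248, 248, 248, 247, 248, 249, 253, 255, 239, 184, 137, 128, 126, 129, 133, 136, 132, 123, 120, 127, 181, 238, 255, 253, 249, 250, 255, 255, 232, 183, 143, 131, 126, 131, 133, 134, 129, 125, 133, 161, 215, 251, 255, 250]
1 -48 [251, 251, 250, 251, 251, 252, 251, 251, 250, 250, 251, 252, 252, 252, 251, 251, 252, 254, 255, 255, 206, 148, 126, 133, 134, 136, 136, 135, 123, 121, 162, 223, 253, 255, 255, 254, 253, 254, 255, 250, 201, 150, 132, 130, 132, 135, 137, 134, 124, 143, 198, 251, 255, 255, 253]
```

View pics/r2.png

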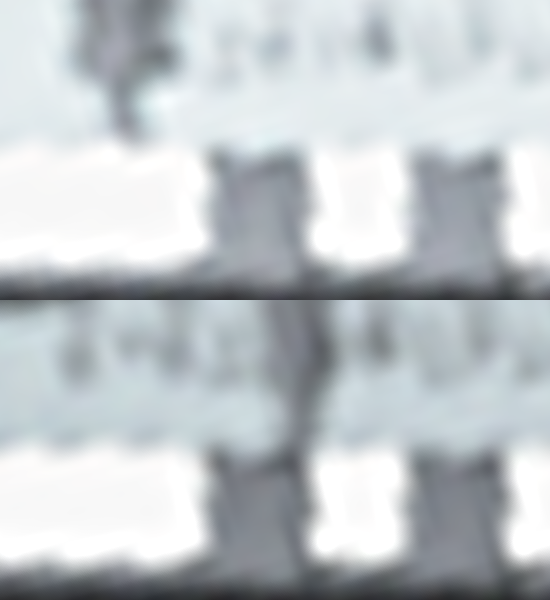

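Rectified view at 10 px/mm: the notch centre is at column ~358 in both panels. The pointer tip has gone from ~122 to ~303, so about 5.5 mm is left, which is about 16 mm of rim. I stroke 15 mm and check again.

arm_command(
  deltas=[
    [0, 0, 0, 0, 0.4, 0.3, 1],
    [0, 0, 0, 0, 0.4, 0.7, 1],
    [0, 0, 0, 0, 0.4, 0.9, 1],
    [0, 0, 0, 0, 0.4, 1.0, 1],
    [0, 0, 0, 0, 0.4, 1.0, 1],
  ],
)

```text
time_s: 5.88
tcp_pos: [0.57, 0.1287, 0.102]
ee_rot: [[0.957, -0.291, -0.001], [-0.291, -0.957, -0.0], [-0.001, 0.001, -1.0]]
wrist_force: [-1.8, 0.7, 7.4]
gripper_width: 0.007
gripper_force: 3.2
```

arm_command(
  deltas=[
    [0, 0, 0, 0, 0.2, 0, 1],
    [0, 0, 0, 0, 0.5, 0, 1],
    [0, 0, 0, 0, 0.8, 0, 1],
    [0, 0, 0, 0, 1.1, 0, 1],
    [0, 0, 0, 0, 1.35, 0, 1],
    [0, 0, 0, 0, 1.5, 0, 1],
    [0, 0, 0, 0, 1.5, 0, 1],
  ],
)

```text
time_s: 6.47
tcp_pos: [0.5657, 0.1141, 0.1022]
ee_rot: [[0.957, -0.291, -0.0], [-0.291, -0.957, -0.0], [-0.0, 0.0, -1.0]]
wrist_force: [-2.7, -1.2, 5.4]
gripper_width: 0.005
gripper_force: 2.7
```

arm_command(
  deltas=[
    [0, 0, 0, 0, 0, -0.4, 1],
    [0, 0, 0, 0, 0, -0.9, 1],
    [0, 0, 0, 0, 0, -2, 1],
    [0, 0, 0, 0, -2, -4, 1],
    [0, 0, 0, 0, -4, -6, 1],
    [0, 0, 0, 0, -7, -8, 1],
    [0, 0, 0, 0, -10, -9, 1],
    [0, 0, 0, 0, -10, -9, 1],
  ],
)

```text
time_s: 7.13
tcp_pos: [0.5981, 0.2152, 0.1954]
ee_rot: [[0.958, -0.287, 0.008], [-0.287, -0.958, 0.004], [0.007, -0.006, -1.0]]
wrist_force: [1.1, 0.2, 0.5]
gripper_width: 0.004
gripper_force: 0.0
```

```bash
python3 d.py 6 60 103; python3 - <<'E'
from g import *
c1=capture("top"); pickle.dump(c1,open("top3.pkl","wb"))
q=np.array([(-.060,.015),(-.060,-.040),(-.015,-.040),(-.015,.015)])
dst=np.float32([[0,450],[550,450],[550,0],[0,0]])
M=cv2.getPerspectiveTransform(np.float32(proj(c1,W(p,[(x,y,.039) for x,y in q]))),dst)
a=cv2.warpPerspective(c1["pixels"],M,(550,450),flags=cv2.INTER_CUBIC)
cv2.imwrite("pics/r3.png",a[80:400])
g=cv2.cvtColor(a,cv2.COLOR_BGR2GRAY).astype(float)
for xm in(-34,-36,-38,-40,-46): r=int((-15-xm)*10); print(xm,g[r-5:r+5].mean(0)[205::10].astype(int).tolist())
E
```

```text
t 7.1333 gauge TCP [  7.4 166.3 195.4] shift cm [-0.25 10.68  9.17] rot [-0.006 -0.007  0.004] F [1.09 0.21 0.46] grip 0.004469819384999008 0.0
-34 [216, 208, 207, 213, 220, 222, 220, 221, 224, 224, 216, 201, 181, 162, 150, 137, 126, 136, 164, 200, 223, 226, 216, 209, 212, 217, 220, 222, 224, 223, 221, 218, 216, 219, 224]
-36 [224, 224, 224, 224, 223, 223, 223, 224, 225, 229, 226, 219, 198, 173, 141, 120, 125, 155, 194, 217, 230, 226, 224, 224, 223, 222, 222, 223, 223, 222, 221, 222, 222, 221, 221]
-38 [219, 218, 220, 223, 225, 227, 225, 223, 223, 225, 223, 216, 202, 180, 157, 135, 131, 153, 186, 210, 222, 222, 220, 222, 225, 226, 225, 223, 220, 216, 214, 215, 218, 219, 219]
-40 [194, 166, 167, 185, 198, 203, 188, 175, 169, 177, 199, 223, 231, 224, 216, 210, 213, 223, 232, 227, 207, 183, 176, 181, 193, 205, 203, 192, 175, 176, 204, 235, 243, 243, 236]
-46 [197, 154, 142, 137, 141, 145, 146, 142, 133, 133, 145, 193, 241, 255, 252, 248, 248, 253, 255, 238, 200, 162, 146, 139, 144, 145, 144, 139, 136, 149, 183, 229, 253, 255, 249]
```

View pics/r3.png

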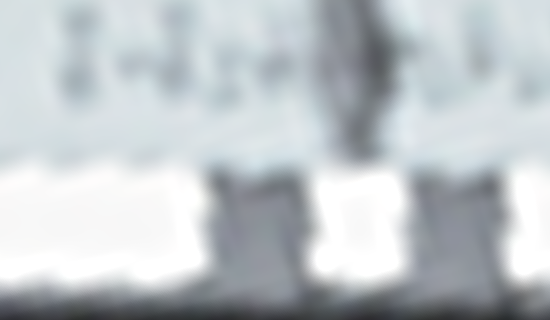

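The pointer tip is at column ~354 between the notch edges at 309 and 405 (centre ~357), so it stands nearly mid-notch. As an independent check, I compare the jaw body's position with the mark and the travel.

```bash
python3 - <<'E'
from g import *
c3=pickle.load(open("top3.pkl","rb"))
def rect(cc,z,x0,x1,y0,y1):
    q=[(x0,y0),(x0,y1),(x1,y1),(x1,y0)];w=int((y0-y1)*1e4);h=int((x1-x0)*1e4)
    M=cv2.getPerspectiveTransform(np.float32(proj(cc,W(p,[(x,y,z) for x,y in q]))),np.float32([[0,h],[w,h],[w,0],[0,0]]))
    return cv2.cvtColor(cv2.warpPerspective(cc["pixels"],M,(w,h),flags=cv2.INTER_CUBIC),cv2.COLOR_BGR2GRAY).astype(float)
for n,cc in("0",c),("3",c3):
    for x in(-.010,-.006,.018,.022):
        print(n,x,rect(cc,.06,x-.0015,x+.0015,.03,-.06).mean(0)[5::10].astype(int).tolist())
a=rect(c,.039,-.039,-.026,.013,-.005).astype(np.float32);b=rect(c3,.039,-.039,-.026,.013,-.035).astype(np.float32)
m=cv2.matchTemplate(b,a,cv2.TM_CCOEFF_NORMED);print(m.max(),m.argmax()/10,"mm pointer travel")
E
```

```text
0 -0.01 [229, 227, 226, 225, 225, 226, 227, 228, 228, 225, 222, 218, 218, 220, 228, 241, 250, 249, 248, 248, 249, 249, 249, 249, 249, 250, 250, 251, 251, 251, 251, 251, 250, 250, 251, 252, 246, 234, 217, 195, 171, 158, 162, 181, 196, 206, 209, 215, 222, 227, 224, 219, 213, 213, 219, 225, 225, 225, 226, 226, 225, 226, 228, 230, 230, 228, 224, 221, 219, 222, 226, 229, 230, 227, 223, 220, 220, 221, 224, 226, 227, 226, 225, 225, 225, 224, 226, 226, 222, 219]
0 -0.006 [252, 251, 251, 250, 250, 248, 246, 246, 247, 248, 249, 249, 248, 245, 244, 245, 248, 248, 247, 247, 247, 247, 247, 247, 247, 247, 247, 247, 247, 247, 247, 247, 247, 247, 247, 247, 247, 248, 250, 254, 236, 188, 168, 207, 249, 254, 253, 252, 250, 248, 247, 248, 249, 250, 249, 248, 248, 248, 249, 249, 250, 249, 247, 246, 246, 247, 250, 250, 250, 248, 247, 246, 247, 248, 249, 248, 247, 247, 248, 249, 249, 249, 249, 247, 246, 246, 247, 248, 248, 246]
0 0.018 [177, 192, 206, 214, 221, 225, 227, 226, 224, 222, 221, 221, 221, 220, 228, 241, 250, 249, 248, 247, 247, 247, 247, 247, 247, 247, 247, 247, 247, 247, 247, 247, 247, 247, 24
[... 1907 characters left out ...]
7, 247, 247, 247, 247, 247, 247, 247, 248, 248, 248, 247, 246, 245, 240, 199, 147, 121, 131, 155, 186, 206, 215, 216, 214, 212, 210, 209, 209, 213, 217, 218, 215, 211, 206, 202, 201, 204, 216, 233, 242, 241]
3 0.022 [213, 218, 219, 219, 219, 218, 216, 216, 216, 216, 215, 214, 214, 215, 215, 215, 215, 215, 215, 213, 212, 213, 214, 215, 215, 215, 215, 216, 216, 216, 215, 214, 213, 213, 213, 213, 215, 219, 227, 235, 240, 242, 243, 244, 244, 245, 244, 244, 244, 245, 245, 245, 245, 244, 246, 246, 247, 246, 237, 223, 203, 184, 180, 191, 202, 213, 217, 216, 216, 216, 218, 217, 217, 217, 217, 216, 215, 215, 214, 215, 216, 216, 215, 214, 214, 214, 214, 216, 217, 223]
0.88882834 23.2 mm pointer travel
```

The jaw body and the pointer both show 23.1–23.2 mm of travel. The pointer is within about 1 mm of the notch centre, against a tolerance of 3 mm, and the hand is well clear. I'm handing in.

```bash
python3 -c "
from station import finish_job
print(finish_job())"
```

```text
the job is handed in; nothing more can be done
None
```

I rolled the wheel in three strokes, and the pointer now stands in the notch, within about 1 mm of its middle by the camera. I then lifted the hand clear and handed the job in; no verdict was shown.

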